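# Load a board carrier into the test dock past its gravity catch

### The arm

A 6-joint arm with a two-finger parallel gripper is mounted at the origin on a cart in front of the work surface, level with it; the furniture and walls round the work are solid. World frame = base frame: x ahead of the robot, y to its left, z up, the work surface at z = 0. Lengths are in m, angles in rad, forces in N, time in s.
With the tool pointing down it reaches from about 0.3 to 0.775 m from the base axis. Payload 14.6 kg.
Tool frame: the origin (TCP) lies between the finger pads; the fingertips stand 22 mm ahead of it and the grasp point (between the pads) lies 3 mm ahead of it (r.tip_reach is the distance from the TCP to the fingertips, in m); z points along the fingers, y is the line along which they close (so a half turn about z gives the same grasp; the last joint's range is limited). The gripper opens to 94 mm and grips with 3 to 60 N. Pads are 16 mm wide; open, the fingers measure 119 mm over their backs; the gripper's body (75 mm by 177 mm) begins 78 mm behind the grasp point.
Start: joints at [-1.407, 0.3, 1.521, -0, 1.321, -0.067], TCP at [0.126, -0.535, 0.227] pointing down, gripper open.
Joint ranges: [-3.03, 3.03], [-0.79, 2.21], [0.23, 2.52], [-1.04, 4.18], [0, 3.07], [-2.55, 2.55]. Speed limits (rad/s): [2.22, 2.22, 2.57, 3.14, 3.14, 3.14].

### API

Orientations are given as a rotation vector (axis times angle).
In Python, from cell import r, vision gives the robot as it stands.
- The arm moves only by the tool apply_moves, never from a script. Its argument "commands" is a list that holds one entry, the list of rows, each a list of 5 numbers: the opening, from -1 (shut) to 1 (fully open), then the shift along the tool's x, y, z in mm, then the turn about the tool's z in degrees. A call has 1 to 8 rows; each row is the pose to reach, as a shift and turn from the pose commanded when the call began, along the tool's axes at that moment; what a row does not reach only later rows make up. A row lasts 1/8 s, in which the tool goes at most 62.5 mm and 10.7 degrees, less where a joint would pass 70% of its speed; a pose out of reach is approached as far as the arm can. A call with a gripper value outside its range is refused whole. The fingers move at their own pace and stop on an object; "newtons" is the grip in N (left out, the last holds). Time passes only in rows, so rows that repeat a pose let the fingers close. It gives the time, the measured TCP pose, the force, the opening and the grip force at its end, in the units of the state.
- r.sense(): the state, without advancing time (a new reading comes with each control period).
- vision.snapshot(name): name is "scene" or "side" or "wrist"; returns a dict with "frame" (400x640x3 uint8, red, green, blue), "depth" (400x640 float32, m along the optical axis (not along the pixel's ray), 0 where there is no reading), "intrinsics" (3x3 intrinsics, pixels), "view" (4x4, takes a point from world to camera coordinates); the wrist camera has in their place "hand_eye" (4x4, takes a point from camera to tool coordinates, whose origin is the TCP and whose axes are the flange's). Camera axes: x right, y up, looking along -z (the intrinsics and any distortion apply to the point x, -y, -z); pixel columns grow to the right and rows downward; lengths in m; the calibration is good to about 2 mm. A picture is of the moment at which its call begins: read the wrist's pose just before it.
- r.finish_job(): hands the job in; it is judged then, once.
The state is a dict: "time": time; "q": joint angles; "dq": joint speeds; "tau": joint torques, N m; "tool_pos": TCP position; "tool_rot": TCP orientation; "ft_force": force on the tool from outside, world axes, zero at the start; "torque": the same for the moment, N m; "width": finger opening in m; "gripper_force": force on a finger pad.
Only numpy, scipy, OpenCV 4.12 (cv2) and the standard library are available. Lean on these libraries where they do the work, as an engineer would, in place of code of your own. Each camera call takes 0.05 s, during which the arm holds its last target. There are 200 camera calls.

### The job

Get the board ready for test. First take the flux bottle that someone left in the dock's nest and stand it upright on the beech block; then slide the black board carrier along the dock's plate into the nest, without lifting or tipping it, against the sprung contact head until the hinged catch, raised by nothing but the carrier's own edge, has dropped behind it and holds it in against the springs. Do not touch the catch, do not knock the bottle over, and leave the solder reel beside the dock and the tape roll on the block where they are.

Things in the scene. Friction and masses are not known exactly. Their poses are not given: they have to be found in the camera images.
- dock: board test dock, fixed: grey metal plate on rubber feet, x -235 to +190, y +-125 mm, top face 18 mm above the bench. Origin at bench height, on the lane's middle line where the catch holds the carrier's rear edge (x = 0). +x: the way the carrier is pushed in; +y left of that; z up. Bare plate at x < -81 is the loading apron, beyond it lies the lane, open above
- rail_end (a point): near end (rounded) of the left aluminium datum rail, at its inner face, on its top: dock (-81, +57), 20 mm above the plate. The rail is straight, 12 mm wide, inner face at y = +57 as far as x = +136. Axes as the dock's
- lead_in (a point): near end of the right guide's flared lead-in, inner face, on its top: dock (-75, -105), 20 mm above the plate. The inner face runs from here straight to (0, -57), then along y = -57 to x = +136; strips 10 to 12 mm thick. Axes as the dock's
- nest (a point): middle of the nest floor, dock (+65, 0), on the plate: the carrier's origin lies here when the catch holds it. Beyond, the sprung contact head closes the lane: black plate, front face at dock x = +124 when free, y +-48, 24 mm high; then a grey housing x 153 to 189, 37 mm high. Axes as the dock's
- catch_post (a point): middle of the top of the aluminium post that carries the catch, 40 mm above the plate; post and foot cover dock x -72 to -26, y +69 to +104; a shaft runs from it over the lane's left edge to the catch
- carrier: black plastic board carrier with a green circuit board in its pocket, 130 (its x) x 110 (its y) x 14 mm, corners rounded 8 mm, about 0.35 kg, loose, lying askew on the apron. Origin: centre of its underside, on the plate. Its +x end (row of small brass pads) goes in first and is already the end nearer the nest. 2 mm clearance a side in the lane
- catch (a joint): hinge of the gravity catch, rad: 0 = hanging down on its stop pin, grows as the nose rises; about 0.18 while the nose rides on the carrier's top; falls back to 0 by its weight. Pivot at dock x = -60, y = +42, 30 mm above the plate
- catch_pivot (a point): pivot of the dark steel gravity catch, 9 mm thick (dock y +37.5 to +46.5): arm from here 60 mm along +x, underside 25 mm above the plate, ball on top up to 53 mm. Its nose slopes at 45 degrees on the -x side, so the carrier's front edge lifts it; its +x face is upright and stops the carrier from coming back. The carrier must go 4 mm past its resting place before the nose drops.
- catch_nose (a point): lower front corner of the catch's nose: dock (0, +42), 3 mm above the plate when down
- contact_head (a joint): travel of the sprung contact head along dock +x, m: 0 free, 0.015 hard stop; 3 N to start it, 12 N at the stop. Reads about 0.006 with the carrier held by the catch, and about 0.010 when the carrier is far enough for the catch to drop
- flux_bottle: small white flux bottle with red cap and needle, standing in the nest: body 34 mm diameter and 60 high, cap 17 mm diameter up to 76, thin needle up to 95 mm; 0.06 kg. Origin: centre of its underside, z up
- wood_block: beech block lying flat on the bench to the right, 175 (its x) x 235 (its y) x 30 mm high, loose, 0.6 kg. Origin: centre of its underside
- solder_spool: bystander: solder reel standing on its flange on the bench left of the apron, blue flanges 62 mm diameter, 48 high. Origin: centre of its underside
- tape_roll: bystander: roll of amber tape lying flat on the beech block, 60 mm diameter, 16 high. Origin: centre of its underside
Not all that is in view belongs to the job. There is more than one size of the flux_bottle; the job needs the smallest.

How it is judged:
By the outcome, as a careful person would: the job done as asked, in the order asked, and still so for the second after the job is handed in, with the robot touching nothing.
It also fails if it takes over 70 s, if anything falls off the work surface, if the arm or the gripper's body presses on something with over 40 N, if the wrist force passes 120 N, or if a joint passes its speed limit or range.

## Working session

There is one attempt and no reset: what is moved stays moved. The work goes in short steps, Python scripts to look and compute and a tool call to move; the robot and the scene stay as the last step left them, time stands still between calls to the robot, and variables do not carry over. Pictures are saved under pics/ and viewed, at most 10 in all, crops included, and the job is handed in when it is done.

Besides the shell and the picture viewer there is one more tool, called after "Call:" by a JSON object that holds its "fn" and its "kwargs", one argument or row to a line. apply_moves: Moves the arm, as the interface text tells. Its arguments: {"type":"object","properties":{"commands":{"type":"array"},"newtons":{"type":"number"}},"required":["commands"]}

```bash
mkdir -p pics; ls; cat > h.py <<'E'
import numpy as np, cv2
from cell import r, vision
from scipy.spatial.transform import Rotation as R
def cam2world(s, st=None):
    if "view" in s: return np.linalg.inv(s["view"])
    T=np.eye(4); T[:3,:3]=R.from_rotvec(st["tool_rot"]).as_matrix(); T[:3,3]=st["tool_pos"]
    return T@s["hand_eye"]
def cloud(s, st=None):
    d=s["depth"]; K=np.array(s["intrinsics"]); h,w=d.shape
    u,v=np.meshgrid(np.arange(w),np.arange(h))
    P=np.stack([(u-K[0,2])/K[0,0]*d,-(v-K[1,2])/K[1,1]*d,-d],-1)
    T=cam2world(s,st); W=P@T[:3,:3].T+T[:3,3]; W[d==0]=np.nan
    return W
def save(n,f): cv2.imwrite(f"pics/{n}.png",cv2.cvtColor(np.ascontiguousarray(f),cv2.COLOR_RGB2BGR))
E
python3 - <<'E'
from h import *
st=r.sense(); print(st)
for n in ["scene","side","wrist"]:
    s=vision.snapshot(n); save(n+"0",s["frame"]); print({k:(np.round(v,3).tolist() if k not in("frame","depth") else v.shape) for k,v in s.items()})
    np.savez(n+"0.npz",W=cloud(s,st),f=s["frame"])
E
```

```text
pics
{'time': 0.0, 'q': array([-1.40657695e+00,  3.00483790e-01,  1.52161125e+00, -4.51065860e-06,
        1.32067690e+00, -6.66078141e-02]), 'dq': array([ 0.00034062, -0.00064114,  0.00133018, -0.00124482, -0.00042025,
        0.00055534]), 'tau': array([ 9.45769862e-04, -5.31805694e+01, -3.52739239e+01,  7.08472123e-02,
        2.44538515e-02, -1.03886248e-04]), 'tool_pos': array([ 0.12578249, -0.53517325,  0.22686659]), 'tool_rot': array([-3.11952235e+00, -3.61644224e-01,  9.71921792e-05]), 'ft_force': array([ 0.4390448 , -0.17198113,  0.52391254]), 'torque': array([-0.00712347,  0.01434793, -0.02571116]), 'gripper_force': 0.0, 'width': 0.09395314156896252}
{'frame': (400, 640, 3), 'depth': (400, 640), 'intrinsics': [[446.047, 0.0, 310.149], [0.0, 446.047, 198.337], [0.0, 0.0, 1.0]], 'view': [[0.63, 0.776, -0.007, -0.302], [-0.669, 0.547, 0.503, 0.46], [0.394, -0.312, 0.864, -1.593], [0.0, 0.0, 0.0, 1.0]]}
{'frame': (400, 640, 3), 'depth': (400, 640), 'intrinsics': [[440.556, 0.0, 324.058], [0.0, 440.556, 203.542], [0.0, 0.0, 1.0]], 'view': [[0.987, -0.161, 0.02, -0.625], [0.052, 0.436, 0.899, -0.046], [-0.153, -0.886, 0.438, -1.169], [0.0, 0.0, 0.0, 1.0]]}
{'frame': (400, 640, 3), 'depth': (400, 640), 'intrinsics': [[277.299, 0.0, 325.336], [0.0, 277.299, 199.771], [0.0, 0.0, 1.0]], 'hand_eye': [[0.001, 0.96, 0.28, 0.081], [1.0, -0.001, -0.0, -0.0], [-0.0, 0.28, -0.96, -0.157], [0.0, 0.0, 0.0, 1.0]]}
```

View pics/scene0.png

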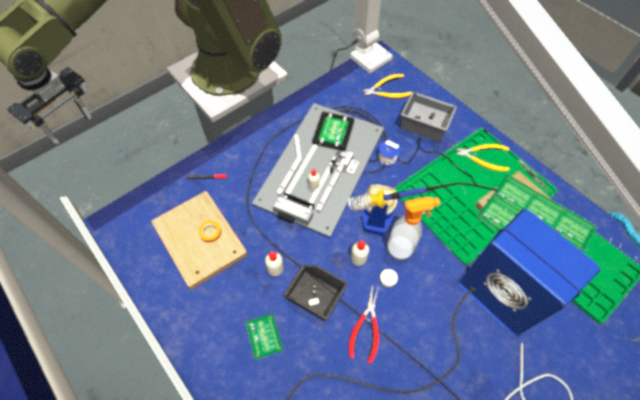

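View pics/side0.png

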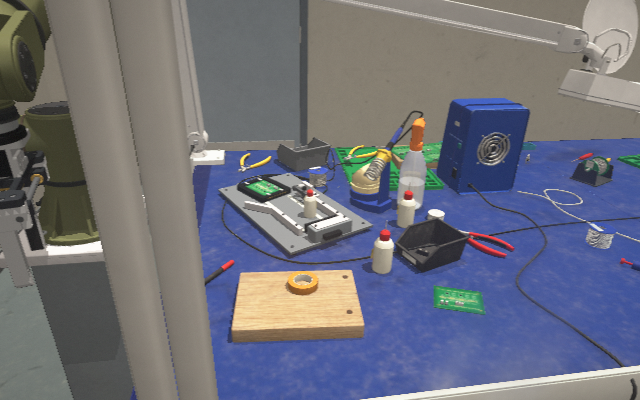

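The scene view shows the carrier at about (333,130), the bottle in the nest at (313,180), the contact head at (293,207), the catch post near (345,163), the reel at (388,152), the beech block at (198,240) and the tape at (210,230). The side view agrees.

```bash
python3 - <<'E'
from h import *
W=np.load("scene0.npz")["W"]
for n,(u,v) in dict(carrier=(333,130),bottlecap=(314,173),bottle=(313,183),head=(293,207),post=(352,157),reel=(388,150),tapeL=(201,231),tapeR=(219,231),blk=(185,225),blkTL=(153,211),blkTR=(207,194),blkBL=(193,284),blkBR=(244,252),dTL=(316,104),dTR=(384,124),dBL=(254,203),dBR=(330,234),railend=(341,152),leadin=(297,136),b2=(361,250),b3=(274,262)).items():
    print(n,np.round(np.nanmedian(W[v-1:v+2,u-1:u+2].reshape(-1,3),0),3))
E
```

```text
carrier [0.468 0.103 0.027]
bottlecap [ 0.59  -0.074  0.09 ]
bottle [ 0.596 -0.083  0.054]
head [ 0.621 -0.175  0.055]
post [0.595 0.066 0.05 ]
reel [0.642 0.172 0.044]
tapeL [ 0.516 -0.414  0.045]
tapeR [ 0.547 -0.376  0.043]
blk [ 0.463 -0.437  0.028]
blkTL [ 0.346 -0.484 -0.002]
blkTR [ 0.415 -0.335  0.029]
blkBL [ 0.624 -0.511  0.027]
blkBR [ 0.635 -0.356  0.028]
dTL [0.344 0.134 0.02 ]
dTR [ 0.538  0.264 -0.001]
dBL [ 0.52  -0.243  0.016]
dBR [ 0.736 -0.137  0.016]
railend [0.559 0.053 0.051]
leadin [ 0.418 -0.004  0.038]
b2 [ 0.844 -0.128  0.083]
b3 [ 0.727 -0.319  0.077]
```

Call:
{"fn": "apply_moves", "kwargs": {
  "commands": [
    [[1, 50, -40, -60, -10], [1, 105, -85, -100, -20], [1, 155, -130, -120, -30], [1, 210, -175, -120, -40], [1, 260, -220, -120, -50], [1, 310, -265, -120, -60], [1, 360, -310, -120, -70], [1, 410, -355, -120, -80]]
  ]
}}

```text
time: 1.15
tool_pos: [0.4015, -0.1557, 0.3469]
tool_rot: [2.151, 2.289, 0.0]
ft_force: [1.2, 0.1, 0.4]
width: 0.094
gripper_force: 0.0
```

```bash
python3 - <<'E'
from h import *
st=r.sense(); print(st["tool_pos"],st["tool_rot"],st["q"],st["dq"])
M=R.from_rotvec(st["tool_rot"]).as_matrix(); print(M.round(3))
print(M.T@(np.array([0.53,0.03,0.34])-st["tool_pos"]))
E
```

```text
[ 0.40148552 -0.15571972  0.34689565] [2.15134476e+00 2.28886182e+00 8.61948923e-05] [-4.55055604e-01 -4.16352773e-02  1.63167148e+00 -6.17220179e-05
  1.55117044e+00 -5.16976349e-01] [ 1.17518658  0.20728452 -0.20051672  0.00288794 -0.00151944 -0.21901236]
[[-0.062  0.998  0.   ]
 [ 0.998  0.062 -0.   ]
 [-0.     0.    -1.   ]]
[0.17741268 0.13975885 0.00689493]
```

Call:
{"fn": "apply_moves", "kwargs": {
  "commands": [
    [[1, 45, 40, 0, -10], [1, 90, 80, 0, -20], [1, 90, 80, 0, -22], [1, 90, 80, 0, -22], [1, 90, 80, 0, -22]]
  ]
}}

```text
time: 1.78
tool_pos: [0.4751, -0.0642, 0.3469]
tool_rot: [1.687, 2.65, -0.0]
ft_force: [0.5, -0.3, 0.5]
width: 0.0938
gripper_force: 0.0
```

```bash
python3 - <<'E'
from h import *
st=r.sense(); print(st["tool_pos"],st["tool_rot"],np.abs(st["dq"]).max())
s=vision.snapshot("wrist"); save("wrist1",s["frame"]); np.savez("wrist1.npz",W=cloud(s,st),f=s["frame"],p=st["tool_pos"],R=st["tool_rot"],T=cam2world(s,st),K=s["intrinsics"])
s=vision.snapshot("scene"); np.savez("scene1.npz",W=cloud(s,st),f=s["frame"])
E
```

```text
[ 0.47507472 -0.06424209  0.34692773] [ 1.68651227e+00  2.65021642e+00 -9.21524622e-06] 0.003300353309187484
```

View pics/wrist1.png

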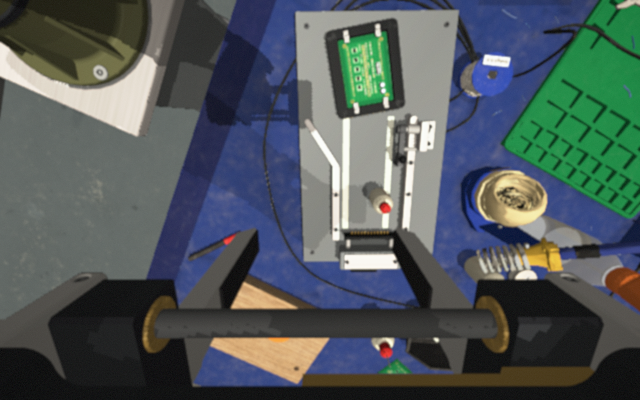

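The wrist view shows the carrier at (365,67), askew by a few degrees. The flared lead-in is at (310,122)–(335,165), the left rail at x≈409, the catch at (403,135), the bottle at (380,200), the head at (370,240) and the reel at (487,75). I'll fit the plate next.

```bash
cat > fit.py <<'E'
from h import *
def rect(W,m):
    p=(W[m][:,:2]*1000).astype(np.float32); return cv2.minAreaRect(p)
E
python3 - <<'E'
from fit import *
for n in ["wrist1","scene1"]:
    D=np.load(n+".npz"); W=D["W"]; f=D["f"].astype(int); z=W[...,2]
    # plate: grey pixels at z~18mm
    sat=f.max(-1)-f.min(-1)
    m=(abs(z-.018)<.006)&(sat<25)&(f.mean(-1)>70)&(W[...,0]>.3)&(W[...,0]<.8)&(abs(W[...,1])<.35)
    k,l,s,c=cv2.connectedComponentsWithStats(cv2.morphologyEx(m.astype(np.uint8),cv2.MORPH_CLOSE,np.ones((5,5)))); i=1+s[1:,4].argmax()
    M=(l==i)&m; q=rect(W,M); print(n,"plate z",np.median(z[M]),q,s[i])
    bx=cv2.boxPoints(q); print(bx.round(1).tolist())
    m=(z>.026)&(z<.040)&(f.mean(-1)<60)|((z>.026)&(z<.040)&(sat>40)&(f[...,1]>f[...,0]+20))
    m&=(W[...,0]>.36)&(W[...,0]<.6)&(W[...,1]>0)&(W[...,1]<.3)
    k,l,s,c=cv2.connectedComponentsWithStats(m.astype(np.uint8)); i=1+s[1:,4].argmax(); M=l==i
    print("carrier",np.median(z[M]),rect(W,M),s[i],cv2.boxPoints(rect(W,M)).round(1).tolist())
    # bottle
    red=(f[...,0]>150)&(f[...,1]<90)&(f[...,2]<90)&(W[...,0]>.5)&(W[...,0]<.68)&(abs(W[...,1]+.08)<.06)
    print("cap",red.sum(),np.nanmedian(W[red],0), np.nanmax(W[red],0),np.nanmin(W[red],0))
    wh=(sat<60)&(z>.035)&(z<.08)&(np.hypot(W[...,0]-.59,W[...,1]+.08)<.03)
    print("body",wh.sum(),np.nanmedian(W[wh],0),np.nanmax(W[wh],0),np.nanmin(W[wh],0))
    tape=(f[...,0]>170)&(f[...,2]<80)&(f[...,1]>90)&(abs(W[...,0]-.53)<.1)&(abs(W[...,1]+.39)<.1)
    if tape.sum()>20: print("tape",rect(W,tape),np.median(z[tape]))
    blk=(abs(z-.029)<.006)&(f[...,0]>f[...,2]+25)&(W[...,1]<-.25)&(W[...,0]>.3)&(W[...,0]<.75)
    if blk.sum()>200: 
        k,l,s,c=cv2.connectedComponentsWithStats(blk.astype(np.uint8)); M=l==1+s[1:,4].argmax()
        print("block",rect(W,M),np.median(z[M]),cv2.boxPoints(rect(W,M)).round(0).tolist())
E
```

```text
wrist1 plate z 0.017345215633601918 ((534.12939453125, 0.5751800537109375), (251.90716552734375, 431.45452880859375), 25.636423110961914) [  295     5   164   256 24715]
[[327.20001220703125, 140.60000610351562], [513.9000244140625, -248.39999389648438], [741.0, -139.39999389648438], [554.2999877929688, 249.60000610351562]]
carrier 0.028599875728180568 ((466.15802001953125, 102.69927978515625), (107.75540924072266, 126.31107330322266), 35.2797966003418) [ 326   19   78   99 5054] [[385.70001220703125, 123.0999984741211], [458.70001220703125, 20.0], [546.5999755859375, 82.30000305175781], [473.70001220703125, 185.39999389648438]]
cap 63 [ 0.58078111 -0.07093177  0.09200222] [ 0.58812493 -0.06429085  0.10516079] [ 0.57420271 -0.07781251  0.08949552]
body 307 [ 0.57373862 -0.06422568  0.0690818 ] [ 0.60142541 -0.05259671  0.07914242] [ 0.56604726 -0.08726661  0.0354741 ]
tape ((535.8984375, -416.0426330566406), (38.22259521484375, 9.713665962219238), 29.59040069580078) 0.04550979514237641
block ((523.1807861328125, -446.4647216796875), (139.72750854492188, 209.62657165527344), 85.699218
[... 574 characters left out ...]
999938964844, 123.5999984741211], [467.5, 18.799999237060547], [549.0, 76.9000015258789], [474.29998779296875, 181.60000610351562]]
cap 10 [ 0.58581515 -0.07429983  0.09065561] [ 0.59003193 -0.07111939  0.09521665] [ 0.5825545  -0.07714851  0.08803946]
body 126 [ 0.59435158 -0.07820702  0.06552058] [ 0.60360306 -0.05661532  0.07977562] [ 0.57125372 -0.0888386   0.03515351]
tape ((529.1412963867188, -394.93426513671875), (54.00010681152344, 59.80391311645508), 75.76805114746094) 0.04425391685154412
block ((513.5148315429688, -426.87689208984375), (175.18243408203125, 238.4822235107422), 85.3814697265625) 0.028928550135318032 [[388.0, -505.0], [625.0, -524.0], [639.0, -349.0], [402.0, -330.0]]
```

```bash
cat >> fit.py <<'E'
TH=np.deg2rad(-64.4); O=np.array([.5438,-.0197])
try: TH,ox,oy=np.load("dock.npy"); O=np.array([ox,oy])
except Exception: pass
def todock(W):
    c,s=np.cos(TH),np.sin(TH); d=W[...,:2]-O
    return np.stack([d[...,0]*c+d[...,1]*s,-d[...,0]*s+d[...,1]*c],-1)*1000
def toworld(p):
    c,s=np.cos(TH),np.sin(TH); p=np.asarray(p)/1000
    return O+np.stack([p[...,0]*c-p[...,1]*s,p[...,0]*s+p[...,1]*c],-1)
def circ(p):
    from scipy.optimize import least_squares
    f=lambda a:np.hypot(p[:,0]-a[0],p[:,1]-a[1])-a[2]
    return least_squares(f,[*p.mean(0),.01],loss="soft_l1",f_scale=.001).x
E
python3 - <<'E'
from fit import *
for n in ["wrist1","scene1"]:
    D=np.load(n+".npz"); W=D["W"]; f=D["f"].astype(int); z=W[...,2]; d=todock(W)
    print(n)
    for x in range(-70,131,20):
        m=(abs(d[...,0]-x)<8)&(z>.031)&(z<.045)&(abs(d[...,1])<115)
        y=np.sort(d[...,1][m]); 
        print(x,"R inner",y[y<-20][-3:].round(1),"outer",y[:2].round(1),"L inner",y[y>30][:3].round(1),"outer",y[-2:].round(1))
    for lab,m in (("railtop L",(z>.033)&(z<.043)&(abs(d[...,1]-62)<14)&(d[...,0]<-20)&(d[...,0]>-110)),("leadin",(z>.033)&(z<.043)&(d[...,1]<-85)&(d[...,1]>-125)&(d[...,0]>-110))):
        if m.any(): i=d[...,0][m].argsort()[:4]; print(lab,d[m][i].round(1).tolist())
    m=(z>.03)&(z<.05)&(d[...,0]>100)&(d[...,0]<150)&(abs(d[...,1])<45); print("head front x",np.sort(d[...,0][m])[:6].round(1))
    m=(z>.05)&(z<.063)&(d[...,0]>135)&(d[...,0]<200); print("housing x",np.percentile(d[...,0][m],[2,98]),"y",np.percentile(d[...,1][m],[2,98]))
    m=(z>.053)&(d[...,0]<0)&(d[...,0]>-110)&(d[...,1]>20)&(d[...,1]<115); print("post",np.percentile(d[m],[3,50,97],axis=0).round(1).tolist())
    red=(f[...,0]>150)&(f[...,1]<90)&(f[...,2]<90)&(abs(d[...,0]-65)<30)&(abs(d[...,1])<40)
    t=red&(z>.088)&(z<.098); print("captop",t.sum(),d[t].mean(0))
    b=(~red)&(z>.04)&(z<.074)&(abs(d[...,0]-65)<24)&(abs(d[...,1]-11)<24); q=circ(W[b][:,:2]); print("body circle",b.sum(),q,todock(q[:2]))
E
```

```text
wrist1
-70 R inner [-30.8 -25.9 -24.2] outer [-113.8 -113.7] L inner [55.7 55.8 56. ] outer [69.  69.5]
-50 R inner [-89.8 -89.7 -88.2] outer [-109.3 -107.5] L inner [32.5 32.7 32.7] outer [68.9 69.1]
-30 R inner [-76.8 -76.7 -76.7] outer [-94.9 -94.8] L inner [34.9 35.3 35.4] outer [69.  69.1]
-10 R inner [-65.1 -63.4 -63.4] outer [-81.8 -81.8] L inner [36.5 36.5 36.5] outer [67.6 67.7]
10 R inner [-58.2 -58.2 -58.2] outer [-70.1 -68.5] L inner [36.7 36.8 55.7] outer [67.4 67.9]
30 R inner [-58.1 -58.1 -58. ] outer [-68.5 -68.5] L inner [55.9 56.  56.1] outer [67.6 68. ]
50 R inner [-58.  -58.  -57.9] outer [-68.5 -68.5] L inner [55.7 56.1 56.1] outer [67.5 67.8]
70 R inner [-57.8 -57.8 -57.8] outer [-68.5 -68.5] L inner [55.6 55.7 56. ] outer [67.5 67.5]
90 R inner [-59.6 -59.6 -59.5] outer [-68.5 -68.5] L inner [55.5 55.7 55.8] outer [66.9 68.3]
110 R inner [-59.5 -59.5 -59.4] outer [-68.5 -68.5] L inner [55.6 55.8 55.9] outer [67.5 67.8]
130 R inner [-21.5 -21.3 -20.7] outer [-68.5 -68.5] L inner [30.6 30.6 31. ] outer [39.7 66.9]
railtop L [[-76.6, 61.6], [-76.6, 62.4], [-75.1, 
[... 1164 characters left out ...]
5.6 -55.6 -55.3] outer [-67.5 -66.7] L inner [58.1 59.8 60.4] outer [69.8 70.3]
110 R inner [-55.6 -55.4 -55.3] outer [-66.9 -66.5] L inner [58.6 58.9 60.2] outer [70.1 70.6]
130 R inner [-23.7 -22.7 -20.9] outer [-67.2 -66.5] L inner [30.9 31.  32.4] outer [69.8 70.8]
railtop L [[-98.6, 48.1], [-75.0, 61.4], [-73.9, 64.9], [-71.3, 59.4]]
leadin [[-68.9, -105.9], [-68.8, -109.2], [-68.3, -112.5], [-65.8, -107.7]]
head front x [130.  130.7 130.9 131.4 132.2 132.3]
housing x [153.03848678 194.72372713] y [-48.92591319 545.56366007]
post [[-62.9, 38.1], [-40.0, 72.0], [-4.1, 82.2]]
captop 10 [67.37332419 14.21127313]
body circle 91 [ 0.58566778 -0.07173369  0.01456284] [65.0161426  15.27470817]
```

Call:
{"fn": "apply_moves", "kwargs": {
  "commands": [
    [[0.3, -20, 40, 50, -0.6], [0.3, -40, 75, 100, -0.6], [0.3, -52, 95, 150, -0.6], [0.3, -52, 95, 180, -0.6], [0.3, -52, 95, 200, -0.6], [0.3, -52, 95, 200, -0.6]]
  ]
}}

```text
time: 2.62
tool_pos: [0.583, -0.0704, 0.1457]
tool_rot: [-1.67, -2.658, 0.001]
ft_force: [0.3, 0.1, 0.0]
width: 0.0612
gripper_force: 0.0
```

```bash
python3 - <<'E'
from fit import *
o=toworld([4.8,-.5]); np.save("dock.npy",[TH,*o]); print(o)
import fit; fit.O=o
st=r.sense(); print(st["tool_pos"],st["tool_rot"])
s=vision.snapshot("wrist"); save("wrist2",s["frame"][150:,150:500]); W=cloud(s,st); f=s["frame"].astype(int)
d=todock(W); z=W[...,2]
red=(f[...,0]>130)&(f[...,1]<90)&(f[...,2]<90)&(abs(d[...,0]-65)<40)&(abs(d[...,1])<40)
print(red.sum(),np.median(W[red],0)); b=(~red)&(z>.04)&(z<.074)&(abs(d[...,0]-60)<26)&(abs(d[...,1]-12)<26); print(b.sum(),circ(W[b][:,:2]))
E
```

```text
[ 0.5454231  -0.02424484]
[ 0.58296307 -0.0704137   0.14567324] [-1.66966638e+00 -2.65845497e+00  1.42233098e-03]
176 [ 0.58213305 -0.07274128  0.09234369]
628 [ 0.58264231 -0.07081927  0.01522441]
```

Call:
{"fn": "apply_moves", "kwargs": {
  "commands": [
    [[0.3, 0, 0, 40, 0], [0.3, 0, 0, 75, 0], [0.3, 0, 0, 82, 0], [-1, 0, 0, 82, 0], [-1, 0, 0, 82, 0], [-1, 0, 0, 82, 0], [-1, 0, 0, 82, 0], [-1, 0, 0, 82, 0]]
  ],
  "newtons": 12
}}

```text
time: 3.68
tool_pos: [0.5841, -0.0699, 0.0658]
tool_rot: [1.668, 2.66, 0.001]
ft_force: [-1.0, 0.6, 6.3]
width: 0.0325
gripper_force: 12.0
```

Call:
{"fn": "apply_moves", "kwargs": {
  "commands": [
    [[-1, 0, 0, -15, 0], [-1, 0, 0, -50, 0], [-1, 0, 0, -90, 0], [-1, 0, 0, -90, 0]]
  ]
}}

```text
time: 4.18
tool_pos: [0.5849, -0.07, 0.1587]
tool_rot: [1.666, 2.657, 0.003]
ft_force: [0.2, 0.3, -1.6]
width: 0.0326
gripper_force: 12.0
```

```bash
python3 - <<'E'
from fit import *
st=r.sense(); print({k:np.round(st[k],3) for k in ("tool_pos","tool_rot","ft_force","width")})
s=vision.snapshot("wrist"); W=cloud(s,st); f=s["frame"]; save("w3",f[180:,180:480])
s=vision.snapshot("side"); save("s3",s["frame"]); 
im=np.zeros((400,700,3),np.uint8); im[:220,:300]=f[180:,180:480]; im[:400,300:]=cv2.resize(s["frame"][100:300,220:420],(400,400)); save("c3",im)
E
```

```text
{'tool_pos': array([ 0.585, -0.07 ,  0.159]), 'tool_rot': array([1.666, 2.657, 0.003]), 'ft_force': array([ 0.209,  0.288, -1.632]), 'width': np.float64(0.033)}
```

View pics/c3.png

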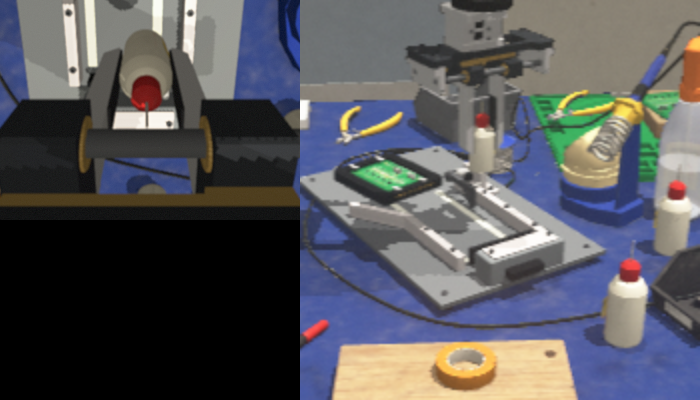

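Call:
{"fn": "apply_moves", "kwargs": {
  "commands": [
    [[-1, -30, -30, 0, 0], [-1, -70, -70, 0, 0], [-1, -110, -110, 0, 0], [-1, -150, -150, 0, 0], [-1, -190, -190, 0, 0], [-1, -230, -230, 0, 0], [-1, -260, -260, 0, 0], [-1, -276, -277, 0, 0]]
  ]
}}

```text
time: 5.28
tool_pos: [0.4533, -0.4402, 0.1534]
tool_rot: [-1.67, -2.659, -0.001]
ft_force: [-0.6, 1.0, -0.3]
width: 0.0323
gripper_force: 12.0
```

Call:
{"fn": "apply_moves", "kwargs": {
  "commands": [
    [[-1, 0, 0, 30, 0], [-1, 0, 0, 60, 0], [-1, 0, 0, 65, 0], [-1, 0, 0, 65, 0]]
  ]
}}

```text
time: 5.78
tool_pos: [0.4549, -0.4387, 0.0902]
tool_rot: [-1.668, -2.662, -0.0]
ft_force: [0.7, -0.5, 0.1]
width: 0.0323
gripper_force: 12.0
```

```bash
python3 - <<'E'
from fit import *
st=r.sense(); print({k:np.round(st[k],4) for k in ("tool_pos","tool_rot","ft_force","width")})
s=vision.snapshot("side"); save("s4",np.vstack([cv2.resize(s["frame"][190:350,210:410],(800,640))])[:600])
s=vision.snapshot("scene"); W=cloud(s);f=s["frame"].astype(int);z=W[...,2]
blk=(abs(z-.029)<.006)&(f[...,0]>f[...,2]+25)&(W[...,1]<-.25)&(W[...,0]>.3)&(W[...,0]<.75); print(np.median(z[blk]))
E
```

```text
{'tool_pos': array([ 0.4549, -0.4387,  0.0902]), 'tool_rot': array([-1.6682e+00, -2.6621e+00, -1.0000e-04]), 'ft_force': array([ 0.6773, -0.4677,  0.0624]), 'width': np.float64(0.0323)}
0.028937888623471242
```

View pics/s4.png

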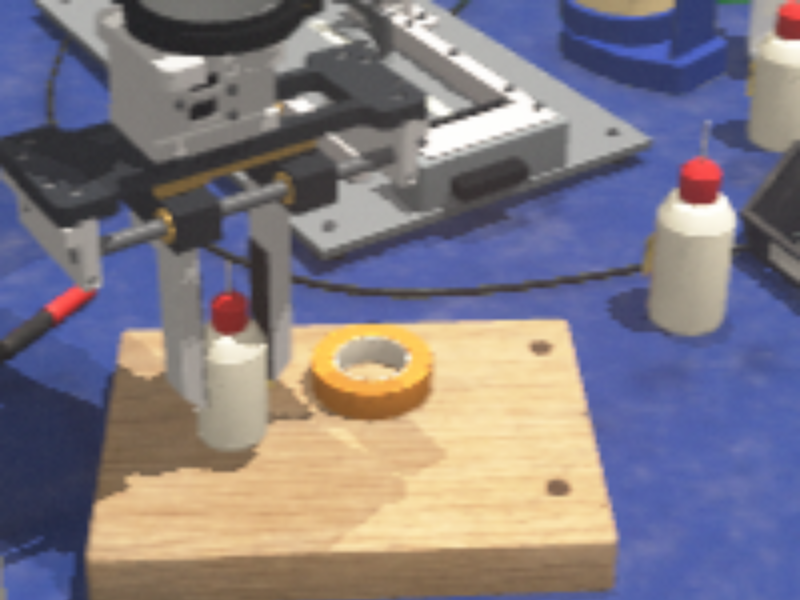

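The bottle hangs upright just above the block at crop (232,440), clear of the tape at (370,370). I'll lower it the rest of the way.

Call:
{"fn": "apply_moves", "kwargs": {
  "commands": [
    [[-1, 0, 0, 5, 0], [-1, 0, 0, 9, 0], [-1, 0, 0, 11, 0], [-1, 0, 0, 12, 0], [-1, 0, 0, 12, 0]]
  ]
}}

```text
time: 6.5
tool_pos: [0.4546, -0.439, 0.0779]
tool_rot: [1.669, 2.662, -0.0]
ft_force: [0.1, -0.1, 0.7]
width: 0.0321
gripper_force: 12.0
```

Call:
{"fn": "apply_moves", "kwargs": {
  "commands": [
    [[-1, 0, 0, 1, 0], [-1, 0, 0, 1.5, 0], [-1, 0, 0, 1.5, 0]]
  ]
}}

```text
time: 6.88
tool_pos: [0.4547, -0.4394, 0.0777]
tool_rot: [1.668, 2.66, -0.001]
ft_force: [-4.0, 1.4, 11.2]
width: 0.0322
gripper_force: 12.0
```

Call:
{"fn": "apply_moves", "kwargs": {
  "commands": [
    [[-1, 0, 0, -1, 0], [0, 0, 0, -1, 0], [0.3, 0, 0, -1, 0], [0.3, 0, 0, -1, 0], [0.3, 0, 0, -20, 0], [0.3, 0, 0, -60, 0], [0.3, 0, 0, -100, 0], [0.3, 0, 0, -100, 0]]
  ]
}}

```text
time: 7.88
tool_pos: [0.4555, -0.4399, 0.1812]
tool_rot: [1.665, 2.656, -0.003]
ft_force: [-0.3, 0.3, -0.2]
width: 0.0612
gripper_force: 0.0
```

```bash
python3 - <<'E'
from fit import *
st=r.sense(); print({k:np.round(st[k],4) for k in ("tool_pos","tool_rot","ft_force","width")})
s=vision.snapshot("side"); W=cloud(s);f=s["frame"].astype(int);m=(f[...,0]>140)&(f[...,1]<80)&(f[...,2]<80)&(np.hypot(W[...,0]-.455,W[...,1]+.44)<.06); print("cap",m.sum(),np.median(W[m],0),np.nanmax(W[m][:,2]))
E
```

```text
{'tool_pos': array([ 0.4555, -0.4399,  0.1812]), 'tool_rot': array([ 1.6653,  2.6559, -0.0029]), 'ft_force': array([-0.3449,  0.3096, -0.1542]), 'width': np.float64(0.0612)}
cap 50 [ 0.45377799 -0.4492361   0.10354789] 0.1071288005312408
```

Call:
{"fn": "apply_moves", "kwargs": {
  "commands": [
    [[-1, 40, 12, -20, 0], [-1, 95, 30, -60, 0], [-1, 150, 48, -90, 0], [-1, 205, 65, -90, 0], [-1, 260, 82, -90, 0], [-1, 315, 100, -90, 0], [-1, 370, 118, -90, 0], [-1, 425, 135, -90, 0]]
  ]
}}

```text
time: 8.93
tool_pos: [0.39, 0.0041, 0.2659]
tool_rot: [-1.669, -2.661, 0.0]
ft_force: [0.8, 0.3, -0.3]
width: 0.0007
gripper_force: 0.0
```

Call:
{"fn": "apply_moves", "kwargs": {
  "commands": [
    [[-1, 40, 12, 0, 0], [-1, 40, 12, 0, 0], [-1, 40, 12, 0, 0], [-1, 40, 12, 0, 0]]
  ]
}}

```text
time: 9.43
tool_pos: [0.3844, 0.0428, 0.2661]
tool_rot: [-1.671, -2.66, 0.001]
ft_force: [-0.8, -0.2, 0.4]
width: 0.0004
gripper_force: 0.0
```

```bash
cat >> fit.py <<'E'
def carrier(save_as=None,which="wrist"):
    st=r.sense(); s=vision.snapshot(which); W=cloud(s,st); f=s["frame"].astype(int); z=W[...,2]; d=todock(W)
    if save_as: save(save_as,s["frame"])
    sat=f.max(-1)-f.min(-1)
    m=(z>.026)&(z<.038)&((f.mean(-1)<60)|((sat>40)&(f[...,1]>f[...,0]+20)))&(abs(d[...,0]+100)<180)&(abs(d[...,1])<100)
    k,l,q,c=cv2.connectedComponentsWithStats(m.astype(np.uint8)); M=l==1+q[1:,4].argmax()
    rc=cv2.minAreaRect(d[M].astype(np.float32)); b=cv2.boxPoints(rc)
    print("carrier dock",np.round(rc,1) if 0 else rc,"corners",b.round(1).tolist(),"z",np.median(z[M]))
    t=todock(st["tool_pos"]); a=R.from_rotvec(st["tool_rot"]).as_matrix()[:,0]
    print("tcp dock",t.round(1),"z",st["tool_pos"][2].round(4),"toolx yaw rel dock",np.round(np.rad2deg(np.arctan2(a[1],a[0])-TH)%360,2),"ft",st["ft_force"].round(1),"w",st["width"],"t",st["time"])
    return W,f,d
E
python3 - <<'E'
from fit import *
carrier("wrist5")
E
```

```text
carrier dock ((-149.6934814453125, -16.48967742919922), (127.72967529296875, 108.11874389648438), 9.695399284362793) corners [[-221.8000030517578, 26.0], [-203.5, -80.5], [-77.5999984741211, -59.0], [-95.80000305175781, 47.599998474121094]] z 0.028481760533313083
tcp dock [-130.  -116.2] z 0.2661 toolx yaw rel dock 180.14 ft [-0.8 -0.2  0.4] w 0.0003564070238263302 t 9.425
```

View pics/wrist5.png

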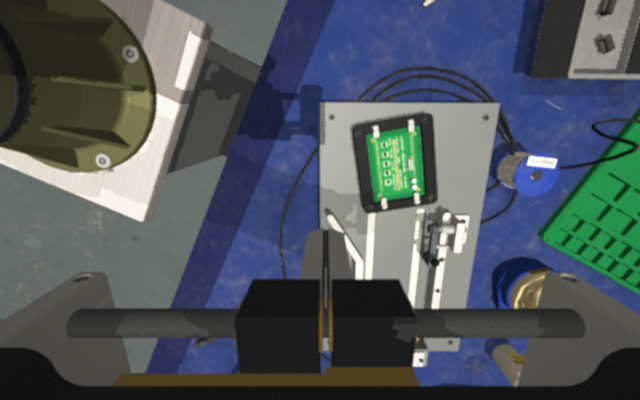

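The view matches: the carrier centre is at about (397,162) and the closed fingers are right of the apron, at (323,260). I'll lower the fingers beside its right edge.

Call:
{"fn": "apply_moves", "kwargs": {
  "commands": [
    [[-1, 35, 7, 50, 0], [-1, 35, 7, 100, 0], [-1, 35, 7, 150, 0], [-1, 35, 7, 190, 0], [-1, 35, 7, 215, 0], [-1, 35, 7, 221, 0], [-1, 35, 7, 221, 0]]
  ]
}}

```text
time: 10.35
tool_pos: [0.3757, 0.0779, 0.0456]
tool_rot: [1.67, 2.661, 0.0]
ft_force: [0.8, -0.4, -0.2]
width: 0.0003
gripper_force: 0.0
```

```bash
python3 - <<'E'
from fit import *
carrier()
E
```

```text
carrier dock ((-160.50193786621094, -17.779579162597656), (107.78768920898438, 109.62480163574219), 9.474946022033691) corners [[-222.6999969482422, 27.399999618530273], [-204.60000610351562, -80.69999694824219], [-98.30000305175781, -63.0], [-116.4000015258789, 45.20000076293945]] z 0.028061929974597125
tcp dock [-165.5 -108.9] z 0.0456 toolx yaw rel dock 180.18 ft [ 0.8 -0.4 -0.2] w 0.0003335328414169396 t 10.35
```

Call:
{"fn": "apply_moves", "kwargs": {
  "commands": [
    [[-1, 0, 12, 0, 0], [-1, 0, 18, 0, 0], [-1, 0, 22, 0, 0], [-1, 0, 26, 0, 0], [-1, 0, 30, 0, 0], [-1, 0, 34, 0, 0], [-1, 0, 38, 0, 0], [-1, 0, 38, 0, 0]]
  ]
}}

```text
time: 11.4
tool_pos: [0.41, 0.0949, 0.0453]
tool_rot: [1.669, 2.661, 0.001]
ft_force: [-0.9, -0.1, 1.1]
width: 0.0004
gripper_force: 0.6
```

```bash
python3 - <<'E'
from fit import *
carrier()
E
```

```text
carrier dock ((-160.2423553466797, -3.1698837280273438), (100.94746398925781, 109.05065155029297), 5.991531848907471) corners [[-216.10000610351562, 45.79999923706055], [-204.6999969482422, -62.70000076293945], [-104.4000015258789, -52.099998474121094], [-115.69999694824219, 56.29999923706055]] z 0.028101131229540763
tcp dock [-166.   -70.6] z 0.0453 toolx yaw rel dock 180.23 ft [-0.9 -0.1  1.1] w 0.0003538919516913594 t 11.4
```

Call:
{"fn": "apply_moves", "kwargs": {
  "commands": [
    [[-1, 0, -15, 0, 0], [-1, 0, -20, -30, 0], [-1, 20, -10, -60, 0], [0.2, 66, 30, -60, 0], [0.2, 66, 70, -60, 0], [0.2, 66, 70, -40, 0], [0.2, 66, 70, 0, 0], [0.2, 66, 70, 0, 0]]
  ]
}}

```text
time: 12.45
tool_pos: [0.4428, 0.1843, 0.0436]
tool_rot: [-1.668, -2.66, 0.005]
ft_force: [-0.4, -0.1, 0.2]
width: 0.0471
gripper_force: 0.0
```

```bash
python3 - <<'E'
from fit import *
carrier("w6")
E
```

```text
carrier dock ((-196.92498779296875, 0.04186248779296875), (31.87788200378418, 62.2738151550293), 2.6657254695892334) corners [[-214.3000030517578, 30.399999618530273], [-211.39999389648438, -31.799999237060547], [-179.60000610351562, -30.299999237060547], [-182.5, 31.899999618530273]] z 0.02975747933731647
tcp dock [-232.4   -2.5] z 0.0436 toolx yaw rel dock 180.22 ft [-0.4 -0.1  0.2] w 0.04705623964181792 t 12.45
```

Call:
{"fn": "apply_moves", "kwargs": {
  "commands": [
    [[0.2, 0, 2, 0, 0], [0.2, -6, 2, 0, 0], [0.2, -10, 2, 0, 0], [0.2, -14, 2, 0, 0], [0.2, -18, 2, 0, 0], [0.2, -21, 2, 0, 0], [0.2, -23, 2, 0, 0], [0.2, -23, 2, 0, 0]]
  ]
}}

```text
time: 13.5
tool_pos: [0.4556, 0.1646, 0.0451]
tool_rot: [-1.669, -2.661, 0.001]
ft_force: [0.2, -0.1, 0.4]
width: 0.0561
gripper_force: 0.1
```

```bash
python3 - <<'E'
from fit import *
carrier(which="scene"); carrier(which="side"); carrier()
E
```

```text
carrier dock ((-131.23257446289062, -3.4781455993652344), (129.88880920410156, 103.06660461425781), 1.811238408088684) corners [[-197.8000030517578, 46.0], [-194.5, -57.0], [-64.69999694824219, -52.900001525878906], [-67.9000015258789, 50.099998474121094]] z 0.02908749229714791
tcp dock [-209.1    0.6] z 0.0451 toolx yaw rel dock 180.21 ft [ 0.2 -0.1  0.4] w 0.056091428025196725 t 13.5
carrier dock ((-136.76351928710938, -10.585212707519531), (147.1055450439453, 106.72195434570312), 1.76356840133667) corners [[-211.89999389648438, 40.5], [-208.60000610351562, -66.19999694824219], [-61.599998474121094, -61.70000076293945], [-64.9000015258789, 45.0]] z 0.02999588773374895
tcp dock [-209.1    0.5] z 0.0451 toolx yaw rel dock 180.22 ft [ 0.1  0.5 -1.1] w 0.056446278164352374 t 13.55
carrier dock ((-187.7958221435547, 0.09747695922851562), (61.03763198852539, 82.39028930664062), 0.17055745422840118) corners [[-218.39999389648438, 41.20000076293945], [-218.1999969482422, -41.20000076293945], [-157.1999969482422, -41.0], [-157.39999389648438, 41.400001525878906]] z 0.028173670150873437
tcp dock [-209.2    0.5] z 0.0451 toolx yaw rel dock 180.22 ft [-0.3  0.5  0.1] w 0.05625515521568451 t 13.6
```

Call:
{"fn": "apply_moves", "kwargs": {
  "commands": [
    [[0.2, -5, 0, 0, 0], [0.2, -10, 0, 0, 0], [0.2, -15, 0, 0, 0], [0.2, -20, 0, 0, 0], [0.2, -25, 0, 0, 0], [0.2, -30, 0, 0, 0], [0.2, -35, 0, 0, 0], [0.2, -35, 0, 0, 0]]
  ]
}}

```text
time: 14.65
tool_pos: [0.4712, 0.133, 0.0454]
tool_rot: [1.669, 2.661, 0.0]
ft_force: [1.2, 0.6, -0.1]
width: 0.0562
gripper_force: 0.0
```

```bash
python3 - <<'E'
from fit import *
carrier("scene7","scene");  carrier("w7")
E
```

```text
carrier dock ((-98.43517303466797, -4.400074005126953), (130.9246063232422, 103.23201751708984), 0.6794554591178894) corners [[-164.5, 46.400001525878906], [-163.3000030517578, -56.79999923706055], [-32.400001525878906, -55.20000076293945], [-33.599998474121094, 48.0]] z 0.029009939596679635
tcp dock [-173.9    1. ] z 0.0454 toolx yaw rel dock 180.2 ft [ 1.2  0.6 -0.1] w 0.05622855224943426 t 14.65
carrier dock ((-152.44097900390625, 0.5547142028808594), (61.324859619140625, 82.57445526123047), 0.5135552287101746) corners [[-183.5, 41.599998474121094], [-182.6999969482422, -41.0], [-121.4000015258789, -40.5], [-122.0999984741211, 42.099998474121094]] z 0.02815337278858726
tcp dock [-174.    1.] z 0.0454 toolx yaw rel dock 180.21 ft [ 0.3 -0.2 -1. ] w 0.05615291238161412 t 14.7
```

View pics/w7.png

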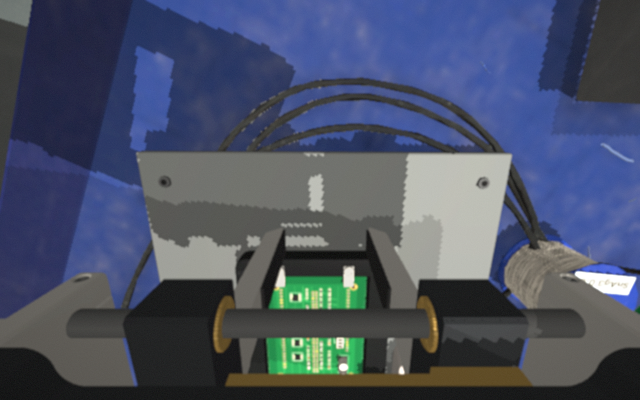

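Call:
{"fn": "apply_moves", "kwargs": {
  "commands": [
    [[0.2, 4, 0, 0, 0], [-0.15, 4, -4, 0, 0], [-0.15, 4, -7, 0, 0], [-0.15, -6, -7, 0, 0], [-0.15, -16, -7, 0, 0], [-0.15, -26, -7, 0, 0], [-0.15, -36, -7, 0, 0], [-0.15, -46, -7, 0, 0]]
  ]
}}

```text
time: 15.75
tool_pos: [0.485, 0.0886, 0.0453]
tool_rot: [-1.669, -2.662, -0.001]
ft_force: [-1.1, 4.7, 0.2]
width: 0.0401
gripper_force: 2.2
```

Call:
{"fn": "apply_moves", "kwargs": {
  "commands": [
    [[-0.15, -8, 0, 0, 0], [-0.15, -16, 0, 0, 0], [-0.15, -24, 0, 0, 0], [-0.15, -32, 0, 0, 0], [-0.15, -40, 0, 0, 0], [-0.15, -48, 0, 0, 0], [-0.15, -48, 0, 0, 0]]
  ]
}}

```text
time: 16.62
tool_pos: [0.5058, 0.0449, 0.0452]
tool_rot: [1.669, 2.661, -0.001]
ft_force: [0.5, -0.1, -0.1]
width: 0.0399
gripper_force: 0.0
```

```bash
python3 - <<'E'
from fit import *
W,f,d=carrier("scene8","scene"); save("c8",cv2.resize(f[90:250,230:400].astype(np.uint8),(637,600)))
E
```

```text
carrier dock ((-2.2636680603027344, -2.094799041748047), (129.57408142089844, 100.1624526977539), 1.924548625946045) corners [[-68.69999694824219, 45.79999923706055], [-65.30000305175781, -54.29999923706055], [64.19999694824219, -50.0], [60.79999923706055, 50.099998474121094]] z 0.029078686636978546
tcp dock [-79.5  -5.9] z 0.0452 toolx yaw rel dock 180.19 ft [ 0.5 -0.1 -0.1] w 0.039925653096225845 t 16.625
```

View pics/c8.png

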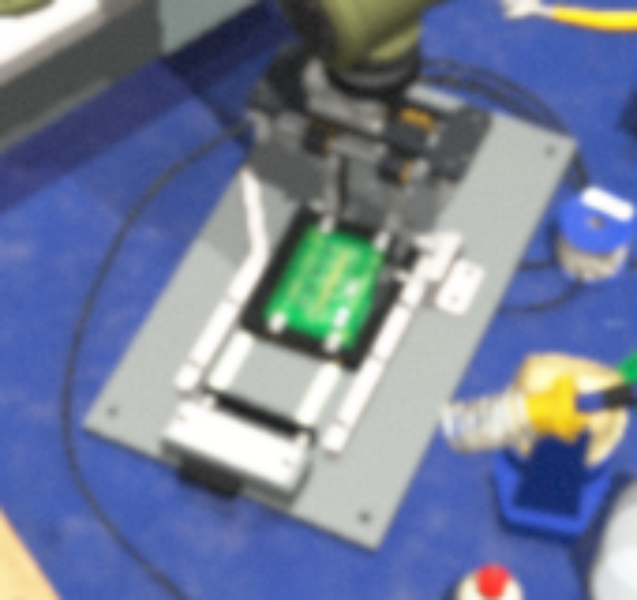

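The carrier is in the lane with its front edge past the catch nose, at crop (305,285), and the fingers are behind its rear edge at (330–385,210). I'll keep pushing.

Call:
{"fn": "apply_moves", "kwargs": {
  "commands": [
    [[-0.15, -8, 0, 0, 0], [-0.15, -16, 0, 0, 0], [-0.15, -24, 0, 0, 0], [-0.15, -32, 0, 0, 0], [-0.15, -40, 0, 0, 0], [-0.15, -48, 0, 0, 0], [-0.15, -56, 0, 0, 0], [-0.15, -62, 0, 0, 0]]
  ]
}}

```text
time: 17.68
tool_pos: [0.5329, -0.01, 0.0453]
tool_rot: [-1.669, -2.662, -0.001]
ft_force: [0.8, 6.6, -0.2]
width: 0.0401
gripper_force: 2.7
```

Call:
{"fn": "apply_moves", "kwargs": {
  "commands": [
    [[-0.15, -3, 0, 0, 0], [-0.15, -6, 0, 0, 0], [-0.15, -6, 0, 0, 0]]
  ]
}}

```text
time: 18.05
tool_pos: [0.5352, -0.0151, 0.0453]
tool_rot: [-1.669, -2.661, -0.001]
ft_force: [-0.0, 7.2, 0.8]
width: 0.0402
gripper_force: 3.2
```

Call:
{"fn": "apply_moves", "kwargs": {
  "commands": [
    [[-0.15, -3, 0, 0, 0], [-0.15, -5, 0, 0, 0], [-0.15, -5, 0, 0, 0]]
  ]
}}

```text
time: 18.42
tool_pos: [0.5372, -0.0191, 0.0453]
tool_rot: [-1.668, -2.66, -0.002]
ft_force: [-1.6, 11.4, 2.7]
width: 0.0401
gripper_force: 5.4
```

```bash
python3 - <<'E'
from fit import *
W,f,d=carrier("scene9","scene"); z=W[...,2]
m=(abs(d[...,0]+25)<40)&(abs(d[...,1]-42)<6)&(z>.035); 
for x in range(-60,20,8):
    q=m&(abs(d[...,0]-x)<4); print(x,q.sum(),np.round(np.percentile(z[q],[50,95]),4) if q.any() else "")
E
```

```text
carrier dock ((40.62940216064453, -0.3331871032714844), (77.64452362060547, 101.67256164550781), 0.4408569931983948) corners [[1.399999976158142, 50.20000076293945], [2.200000047683716, -51.5], [79.80000305175781, -50.900001525878906], [79.0999984741211, 50.79999923706055]] z 0.0289564192982239
tcp dock [-8.2 -5.2] z 0.0453 toolx yaw rel dock 180.23 ft [-1.6 11.4  2.7] w 0.040139883999293836 t 18.425
-60 0 
-52 0 
-44 9 [0.3274 0.3318]
-36 23 [0.3232 0.3278]
-28 75 [0.278  0.3215]
-20 42 [0.2963 0.3151]
-12 49 [0.2849 0.3118]
-4 27 [0.0639 0.3012]
4 14 [0.0521 0.1607]
12 24 [0.1578 0.1642]
```

Call:
{"fn": "apply_moves", "kwargs": {
  "commands": [
    [[-0.15, -2, 0, 0, 0], [-0.15, -3, 0, 0, 0], [-0.15, -3, 0, 0, 0]]
  ]
}}

```text
time: 18.85
tool_pos: [0.5383, -0.0214, 0.0453]
tool_rot: [-1.668, -2.66, -0.002]
ft_force: [-1.9, 13.4, 4.4]
width: 0.0394
gripper_force: 6.9
```

Call:
{"fn": "apply_moves", "kwargs": {
  "commands": [
    [[-0.15, -1, 0, 0, 0], [-0.15, -2, 0, 0, 0], [-0.15, -2, 0, 0, 0], [-0.15, -2, 0, 0, 0]]
  ]
}}

```text
time: 19.35
tool_pos: [0.5391, -0.0231, 0.0453]
tool_rot: [-1.667, -2.66, -0.002]
ft_force: [-3.3, 14.7, 5.6]
width: 0.0402
gripper_force: 7.4
```

```bash
python3 - <<'E'
from fit import *
carrier()
a=vision.snapshot("side")["frame"]; b=vision.snapshot("scene")["frame"]
im=np.hstack([cv2.resize(a[160:260,230:370],(400,300),interpolation=2),cv2.resize(b[140:230,260:380],(400,300),interpolation=2)]); save("c10",im)
E
```

```text
carrier dock ((17.673532485961914, -4.959114074707031), (58.42711639404297, 61.41543960571289), 89.86539459228516) corners [[-13.100000381469727, -34.099998474121094], [48.29999923706055, -34.20000076293945], [48.400001525878906, 24.200000762939453], [-13.0, 24.299999237060547]] z 0.028026819923092666
tcp dock [-3.8 -5.2] z 0.0453 toolx yaw rel dock 180.24 ft [-3.3 14.7  5.6] w 0.040243275861027085 t 19.35
```

View pics/c10.png

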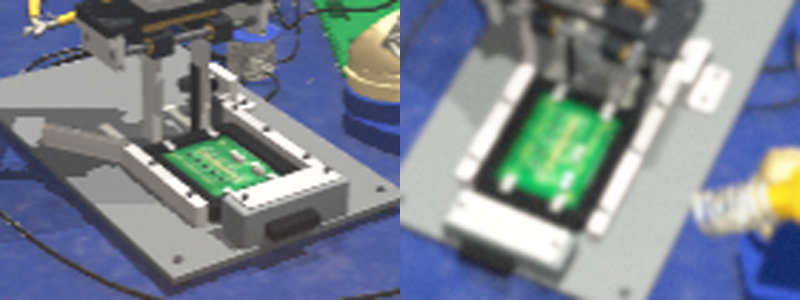

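Call:
{"fn": "apply_moves", "kwargs": {
  "commands": [
    [[-0.15, -1, 0, 0, 0], [-0.15, -2, 0, 0, 0], [-0.15, -3, 0, 0, 0], [-0.15, -3, 0, 0, 0], [-0.15, -3, 0, 0, 0]]
  ]
}}

```text
time: 20.12
tool_pos: [0.5403, -0.0256, 0.0453]
tool_rot: [-1.667, -2.659, -0.002]
ft_force: [-4.3, 17.2, 5.8]
width: 0.0399
gripper_force: 8.3
```

Call:
{"fn": "apply_moves", "kwargs": {
  "commands": [
    [[-0.15, 2, 0, 0, 0], [-0.15, 4, 0, 0, 0], [-0.15, 6, 0, 0, 0], [-0.15, 8, 0, 0, 0], [-0.15, 10, 0, 0, 0], [-0.15, 12, 0, 0, 0], [-0.15, 12, 0, 0, 0]]
  ]
}}

```text
time: 21.0
tool_pos: [0.5355, -0.0166, 0.0452]
tool_rot: [-1.669, -2.662, 0.001]
ft_force: [0.1, 0.0, 0.2]
width: 0.04
gripper_force: 0.0
```

```bash
python3 - <<'E'
from fit import *
W,f,d=carrier("w11"); z=W[...,2]
m=(z>.026)&(z<.036)&(f.mean(-1)<60)&(abs(d[...,0])<25)
for y in (-25,-15,-5,5,15): 
    q=m&(abs(d[...,1]-y)<4); print(y,np.sort(d[...,0][q])[:3].round(1))
E
```

```text
carrier dock ((10.350030899047852, -5.523899078369141), (61.040611267089844, 58.380653381347656), 0.25765517354011536) corners [[-20.299999237060547, 23.5], [-20.0, -34.900001525878906], [41.0, -34.599998474121094], [40.70000076293945, 23.799999237060547]] z 0.028057899038167036
tcp dock [-11.2  -5.6] z 0.0452 toolx yaw rel dock 180.23 ft [0.1 0.  0.2] w 0.0399974525914786 t 21.0
-25 [-19.8 -19.8 -19.7]
-15 [-0.7 -0.7 -0.5]
-5 [-1.1 -0.9 -0.8]
5 [-1.  -0.8 -0.8]
15 [-20.3 -20.  -20. ]
```

Call:
{"fn": "apply_moves", "kwargs": {
  "commands": [
    [[-0.15, 30, -4, 0, 0], [-0.15, 70, -4, 0, 0], [-0.15, 100, -4, -30, 0], [-0.15, 120, -4, -80, 0], [-0.15, 120, -4, -130, 0], [-0.15, 120, -4, -160, 0], [-0.15, 120, -4, -160, 0]]
  ]
}}

```text
time: 21.92
tool_pos: [0.4805, 0.0898, 0.2072]
tool_rot: [1.667, 2.659, 0.004]
ft_force: [-0.3, 0.2, -1.0]
width: 0.0398
gripper_force: 0.0
```

```bash
python3 - <<'E'
from fit import *
carrier("w12"); W,f,d=carrier("scene12","scene"); z=W[...,2]
m=(z>.026)&(z<.036)&(f.mean(-1)<60)&(abs(d[...,0])<25)
for y in (-40,-20,0,20): 
    q=m&(abs(d[...,1]-y)<5); print(y,np.sort(d[...,0][q])[:3].round(1))
a=vision.snapshot("side")["frame"]
im=np.vstack([np.hstack([cv2.resize(a[160:260,230:370],(400,300),interpolation=2),cv2.resize(f[140:230,260:380].astype(np.uint8),(400,300),interpolation=2)]),np.hstack([cv2.resize(a[220:340,220:380],(400,300)),cv2.resize(r and vision.snapshot("wrist")["frame"][150:360,230:510],(400,300))])]); save("c12",im)
E
```

```text
carrier dock ((21.37767219543457, -5.081027984619141), (52.73065185546875, 102.43175506591797), 5.186390399932861) corners [[-9.5, 43.5], [-0.20000000298023224, -58.5], [52.29999923706055, -53.70000076293945], [43.0, 48.29999923706055]] z 0.028844036787379457
tcp dock [-130.9   -9.3] z 0.2072 toolx yaw rel dock 180.22 ft [-0.3  0.2 -1. ] w 0.039811223929150076 t 21.925
carrier dock ((42.6092643737793, -0.7134513854980469), (74.80805969238281, 100.58846282958984), 1.187242865562439) corners [[4.199999809265137, 48.79999923706055], [6.300000190734863, -51.79999923706055], [81.0, -50.20000076293945], [79.0, 50.29999923706055]] z 0.028922709927431844
tcp dock [-131.1   -9.9] z 0.2054 toolx yaw rel dock 180.21 ft [-0.6  1.  -1.1] w 0.03994971012094488 t 21.975
-40 [ 7.9 10.7 13.7]
-20 [7.9]
0 [5.2 5.6 9.4]
20 []
```

View pics/c12.png

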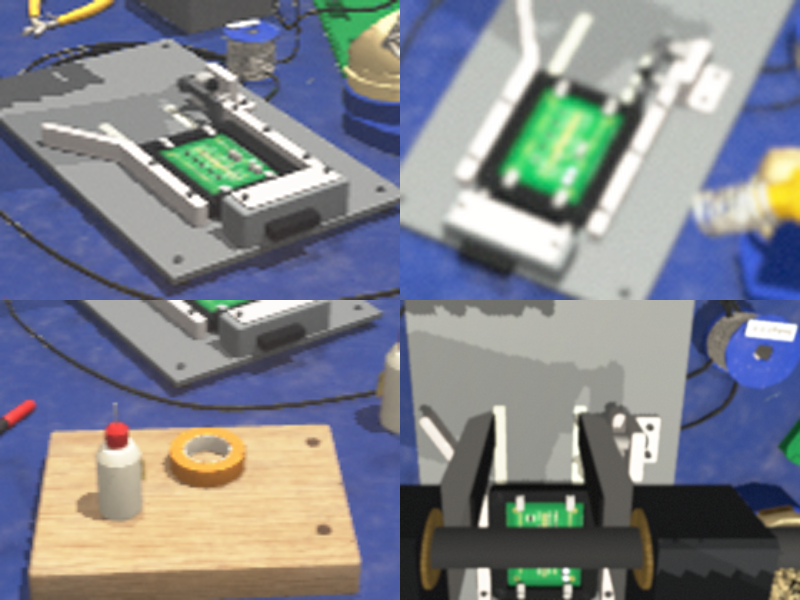

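The bottle stands on the block, the tape and reel are in place, and the carrier is in the nest. I'll check the catch height against the initial scene by depth.

```bash
python3 - <<'E'
from fit import *
W1=np.load("scene1.npz")["W"]; W2=cloud(vision.snapshot("scene")); st=r.sense(); s=vision.snapshot("wrist"); W3=cloud(s,st)
for n,W in (("before",W1),("now",W2),("now wrist",W3),("before wrist",np.load("wrist1.npz")["W"])):
    d=todock(W); z=W[...,2]; out=[]
    for x in (-55,-45,-35,-25,-15,-5,3):
        q=(abs(d[...,0]-x)<5)&(abs(d[...,1]-42)<5)&(z<.09)&(z>.034); out.append((int(q.sum()),round(float(np.median(z[q])),4) if q.any() else None,round(float(z[q].max()),4) if q.any() else None))
    print(n,out)
E
```

```text
before [(11, 0.0524, 0.0573), (7, 0.0522, 0.0555), (7, 0.0504, 0.0541), (2, 0.052, 0.0557), (9, 0.0676, 0.0725), (20, 0.0479, 0.0692), (6, 0.0408, 0.0542)]
now [(10, 0.0526, 0.0567), (8, 0.0511, 0.0551), (7, 0.051, 0.0553), (2, 0.0538, 0.0539), (10, 0.0652, 0.0726), (14, 0.0506, 0.0676), (9, 0.0432, 0.0531)]
now wrist [(0, None, None), (0, None, None), (0, None, None), (0, None, None), (0, None, None), (0, None, None), (0, None, None)]
before wrist [(34, 0.0533, 0.0555), (45, 0.052, 0.0536), (40, 0.0522, 0.0541), (43, 0.052, 0.0646), (60, 0.0673, 0.0704), (37, 0.052, 0.0659), (7, 0.0516, 0.053)]
```

Catch heights are the same as at the start (ball top 72.6 mm against 72.5 mm), so it has dropped behind the carrier. Handing in.

```bash
python3 -c "
from cell import r
print(r.finish_job())"
```

```text
the job is handed in; nothing more can be done
None
```

The job is handed in: the flux bottle stands upright on the beech block, and the carrier sits in the nest against the sprung head, held by the dropped catch; the catch was not touched by the gripper, and the solder reel and tape roll were left in place.

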